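# Start the selling-slot countdown on the live desk

## Task

Start the countdown of the desk timer with the pods on the table: first push down the raised end of the wide rocker so that it tips fully over, then push the large round key fully in, where it stays, and then press the long bar key fully down and let it spring back up. Keep to that order, do not press the small square key, and only touch the keys with the fingertips: pods stay standing where they are and the wooden wares are left alone.

Things in the scene. Friction and masses are not known exactly. Their poses are not given: they have to be found in the camera images.
- power_pod: a loose round pod of pale wood, 100 mm across, 36 mm tall, about 0.85 kg (0.75 to 0.95), standing on the table; origin at the centre of its underside, z up. It carries the rocker. Its x axis points towards the rocker end that has to go down.
- power_rocker (a joint): the rocker: a black plate 80 mm long (x), 52 mm wide, 7 mm thick, hinged across its middle 47 mm above the table. 0 rad: off, its +x end (the one with a thin steel inlay line near the edge) raised by 0.15 rad above level; 0.30 rad: fully tipped, that end 0.15 rad below level. It stays where it is left; a stiff hinge of 0.05 N m, so about 2 to 3 N at the raised end, then a hard stop. Starts at 0 to 0.04.
- rocker_raised (a point): the spot to push, on the upper face of the rocker plate, 28 mm from the hinge towards the raised end; about 55 mm above the table at the start, about 46 mm when tipped. x runs along the plate away from the hinge, z is square to the plate. Flat fingertips end on the part nearest the hinge, so they may have to go some 3 mm lower than this spot's own end height.
- ready_pod: a loose round pod of pale wood, 100 mm across, 36 mm tall, about 0.85 kg (0.75 to 0.95), standing on the table; origin at the centre of its underside, z up. It carries the large round key at its centre.
- ready_key (a joint): the large round black key, 48 mm across: 0 m fully out, 0.008 m fully in (hard stop). It has no spring: it yields at about 3 N and stays where it is pushed to. Starts at 0 to 0.0015.
- ready_top (a point): centre of the round key's top face; 50 mm above the table when fully out, 42 mm when fully in.
- start_pod: a loose round pod of pale wood, 100 mm across, 36 mm tall, about 0.85 kg (0.75 to 0.95), standing on the table; origin at the centre of its underside, z up. It carries the long bar key at its centre.
- start_bar (a joint): the long black bar key, 78 mm (y) by 20 mm (x): 0 m up, 0.006 m fully down (hard stop). A spring returns it; it starts to yield at 1.5 N and takes 5 N to be fully down.
- start_top (a point): centre of the bar key's top face; 48 mm above the table when up.
- stop_pod: a loose round pod of pale wood, 100 mm across, 36 mm tall, about 0.85 kg (0.75 to 0.95), standing on the table; origin at the centre of its underside, z up. It carries the small square key at its centre, which must not be pressed.
- stop_key (a joint): the small square black key, 20 by 20 mm, to be left alone: 0 m up, 0.006 m fully down, spring return, top 48 mm above the table.
- hex_cup: a loose open hexagonal wooden cup, 70 mm across the flats, 85 mm tall, to be left alone; origin at the centre of its underside.
- drawer_chest: a loose little wooden chest with drawer fronts, 60 x 85 x 70 mm tall, to be left alone; origin at the centre of its underside.
- burl_box: a loose dark wooden box, 50 x 70 x 44 mm tall, between the robot and the pods, to be left alone; origin at the centre of its underside.
Not all that is in view belongs to the job. What is shaped like the start_pod but blue is not meant.

How it is judged:
By the outcome, as a careful person would: the job done as asked, in the order asked, and still so for the second after the job is handed in, with the robot touching nothing.
It also fails if it takes over 45 s, if anything falls off the work surface, if the arm or the gripper's body presses on something with over 40 N, if the wrist force passes 120 N, or if a joint passes its speed limit or range.

## Robot

A 6-joint arm with a two-finger parallel gripper is mounted at the origin on the work surface. World frame = base frame: x ahead of the robot, y to its left, z up, the work surface at z = 0. Lengths are in m, angles in rad, forces in N, time in s.
With the tool pointing down it reaches from about 0.325 to 0.875 m from the base axis. Payload 4.4 kg.
Tool frame: the origin (TCP) lies between the finger pads; the fingertips stand 17 mm ahead of it and the grasp point (between the pads) lies 2 mm behind it; z points along the fingers, y is the line along which they close (so a half turn about z gives the same grasp; the last joint's range is limited). The gripper opens to 85 mm and grips with 20 to 120 N. Pads are 22 mm wide; open, the fingers measure 114 mm over their backs; the gripper's body (76 mm by 85 mm) begins 54 mm behind the grasp point. The pads swing forward as they close: fully open they stand 13 mm farther back than shut.
Start: joints at [0.963, 0.207, 1.542, -0, 1.393, -0.15], TCP at [0.254, 0.516, 0.248] pointing down, gripper open.
Joint ranges: [-2.73, 2.73], [-0.86, 2.22], [0.23, 2.46], [-1.11, 4.25], [0.08, 2.63], [-2.82, 2.82]. Speed limits (rad/s): [2.79, 2.79, 3.14, 3.14, 3.14, 3.14].

## Interface

Orientations are given as a unit quaternion [x, y, z, w].
In Python, from plant import get_state, cams, order gives the robot as it stands.
- The arm moves only by the shell command python3 -m jog 'ROWS'. ROWS is text: rows parted by semicolons, each of 7 numbers parted by spaces: the shift along the tool's x, y, z in cm, then the turn, a rotation vector about the tool's x, y, z in rad, then the finger opening in cm, from 0 to 8.54. A call has exactly 10 rows; each row is the pose to reach, as a shift and turn from the pose commanded when the call began, along the tool's axes at that moment; what a row does not reach only later rows make up. A row lasts 1/12 s, in which the tool goes at most 41.7 mm and 7.16 degrees, less where a joint would pass 70% of its speed; a pose out of reach is approached as far as the arm can. A call with a gripper value outside its range is refused whole. The fingers move at their own pace and stop on an object; the grip force is fixed at half the most. Time passes only in rows, so rows that repeat a pose let the fingers close, or fill a call up. It gives the time, the measured TCP pose, the force, the opening and the grip force at its end, in the units of the state.
- get_state(): the state, without advancing time (a new reading comes with each control period).
- cams.camera(name): name is "scene" or "top"; returns a dict with "color" (400x640x3 uint8, red, green, blue), "intrinsics" (3x3 intrinsics, pixels), "k1" (the pictures are not rectified: a ray, as slopes to the right and down, at radius r is drawn at 1 + k1 r^2 times it, then the intrinsics apply), "xyz" and "rotation" of the camera in the world. Camera axes: x right, y up, looking along -z (the intrinsics and any distortion apply to the point x, -y, -z); pixel columns grow to the right and rows downward; lengths in m; the calibration is good to about 2 mm. A picture is of the moment at which its call begins. There is no depth.
- order.close_job(): hands the job in; it is judged then, once.
The state is a dict: "t": time; "q": joint angles; "qd": joint speeds; "tau": joint torques, N m; "ee_pos": TCP position; "ee_rot": TCP orientation; "ft_force": force on the tool from outside, world axes, zero at the start; "wrist_torque": the same for the moment, N m; "gripper_width": opening from 0.0 (shut) to 1.0 (fully open); "grip_force": force on a finger pad.
Only numpy, scipy, OpenCV 4.12 (cv2) and the standard library are available. Lean on these libraries where they do the work, as an engineer would, in place of code of your own. Each camera call takes 0.05 s, during which the arm holds its last target. There are 200 camera calls.

## Working session

There is one attempt and no reset: what is moved stays moved. The work goes in short steps, Python scripts to look and compute and a shell command to move; the robot and the scene stay as the last step left them, time stands still between calls to the robot, and variables do not carry over. Pictures are saved under pics/ and viewed, at most 10 in all, crops included, and the job is handed in when it is done.

```bash
ls; mkdir -p pics; python3 - <<'E'
from plant import get_state,cams
import cv2,numpy as np
for n in("scene","top"):
    c=cams.camera(n);cv2.imwrite(f"pics/{n}0.png",c["color"][:,:,::-1]);print(n,c["intrinsics"],c["k1"],c["xyz"],c["rotation"])
s=get_state();print(s["t"],s["ee_pos"],s["ee_rot"],s["gripper_width"],s["ft_force"])
E
```

```text
pics
scene [[500.98978168   0.         329.95079685]
 [  0.         500.98978168 205.74731683]
 [  0.           0.           1.        ]] 0.043936920536769 [ 1.28729247 -0.40571623  1.48102541] [0.22415158 0.1373845  0.51905882 0.81330161]
top [[460.34528992   0.         316.36976992]
 [  0.         460.34528992 203.9810579 ]
 [  0.           0.           1.        ]] -0.11307701965193162 [ 0.46011806 -0.03370222  1.25406854] [ 0.02533707 -0.02790755 -0.70334261  0.70985095]
0.1 [0.25377203 0.51524351 0.24719672] [ 2.26899735e-01  9.73917545e-01 -9.90456926e-04 -3.80901176e-04] 1.0004941125103761 [-0.93316925 -0.48962576  0.28049383]
```

View pics/scene0.png

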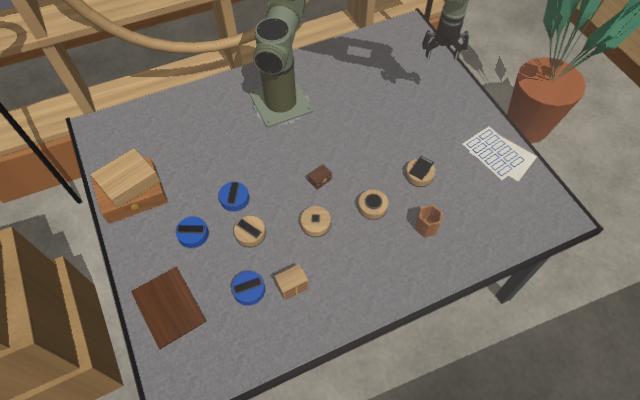

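View pics/top0.png

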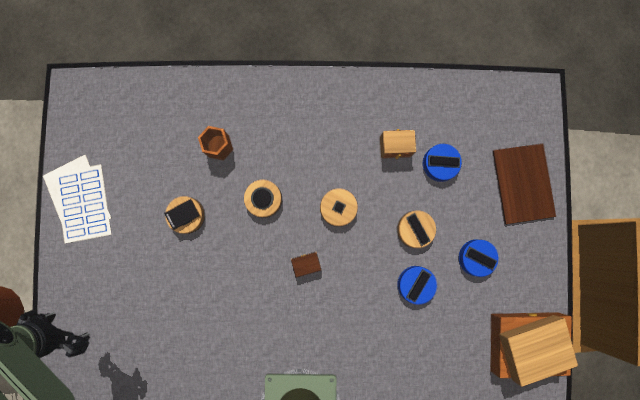

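The scene view shows the rocker at (421,168), round key (373,202), square key (316,219) and pale bar pod (249,230). The top view has them at (184,215), (263,198), (339,207) and (417,229).

Things that could be taken for the start bar, in the top view: pale pod (417,229), which is the one I choose, and blue pods (443,162), (479,258) and (417,286), which are decoys. The square key (339,207) must be avoided.

```bash
cat > h.py <<'E'
import numpy as np,cv2
from scipy.spatial.transform import Rotation as R
def ray(c,uv):
    K=np.array(c["intrinsics"]);d=(np.array(uv,float)-K[:2,2])/K[[0,1],[0,1]];p=d.copy()
    for _ in range(20):p=d/(1+c["k1"]*(p@p))
    v=R.from_quat(c["rotation"]).apply([p[0],-p[1],-1]);return np.array(c["xyz"]),v
def onz(c,uv,z):
    o,v=ray(c,uv);return o+v*(z-o[2])/v[2]
def blob(img,uv,r=22):
    u,v=uv;sub=img[v-r:v+r,u-r:u+r].max(2);m=(sub<70).astype(np.uint8)
    n,l,s,ce=cv2.connectedComponentsWithStats(m)
    i=max(range(1,n),key=lambda i:s[i,4]-20*np.hypot(*(ce[i]-r)))
    cs=cv2.findContours((l==i).astype(np.uint8),0,cv2.CHAIN_APPROX_NONE)[0]
    return ce[i]+[u-r,v-r],s[i,4],np.array(cs[0][:,0])+[u-r,v-r]
E
python3 - <<'E'
from h import *
from plant import cams
P={"rocker":((421,168),(184,214),.05),"ready":((373,202),(263,198),.049),"stop":((316,219),(339,207),.048),"start":((249,230),(417,229),.048)}
C=[cams.camera(n) for n in("scene","top")]
for k,(a,b,z) in P.items():
    for c,uv in zip(C,(a,b)):
        ce,ar,ct=blob(c["color"],uv)
        w=np.array([onz(c,p,z)[:2] for p in ct]);r=cv2.minAreaRect((w*1000).astype(np.float32))
        print(k,ce.round(1),ar,onz(c,ce,z).round(4),"rect",np.round(r[0]),np.round(r[1]),"corners",cv2.boxPoints(r).round().tolist())
s=C[0]["color"][145:250,220:445,::-1];t=C[1]["color"][185:245,155:275,::-1]
s1=cv2.resize(C[0]["color"][150:190,400:445,::-1],(400,356),interpolation=2);t1=cv2.resize(C[1]["color"][190:240,160:210,::-1],(356,356),interpolation=2)
cv2.imwrite("pics/crop1.png",np.hstack([s1,t1]))
E
```

```text
rocker [420.5 168.2] 256 [0.5243 0.312  0.05  ] rect [524. 314.] [49. 79.] corners [[482.0, 335.0], [524.0, 267.0], [566.0, 294.0], [524.0, 361.0]]
rocker [182.7 213.9] 529 [0.5214 0.3151 0.05  ] rect [519. 318.] [53. 80.] corners [[477.0, 341.0], [515.0, 270.0], [561.0, 295.0], [524.0, 366.0]]
ready [373.  200.5] 140 [0.5709 0.1025 0.049 ] rect [571. 102.] [46. 43.] corners [[542.0, 90.0], [581.0, 72.0], [600.0, 115.0], [561.0, 133.0]]
ready [261.7 198. ] 309 [0.5654 0.1063 0.049 ] rect [566. 106.] [53. 48.] corners [[539.0, 129.0], [540.0, 81.0], [592.0, 82.0], [592.0, 130.0]]
stop [315.  217.9] 27 [ 0.5499 -0.1003  0.048 ] rect [549. -98.] [16. 19.] corners [[537.0, -102.0], [554.0, -110.0], [561.0, -95.0], [544.0, -87.0]]
stop [338.6 206.9] 74 [ 0.544  -0.0961  0.048 ] rect [544. -96.] [21. 24.] corners [[529.0, -100.0], [550.0, -111.0], [560.0, -92.0], [538.0, -81.0]]
start [248.4 227.6] 144 [ 0.4927 -0.3104  0.048 ] rect [ 494. -310.] [78. 22.] corners [[454.0, -319.0], [465.0, -339.0], [533.0, -302.0], [522.0, -282.0]]
start [417.9 228.9] 272 [ 0.4878 -0.3056  0.048 ] rect [ 488. -306.] [81. 24.] corners [[447.0, -315.0], [458.0, -336.0], [528.0, -296.0], [517.0, -275.0]]
```

View pics/crop1.png

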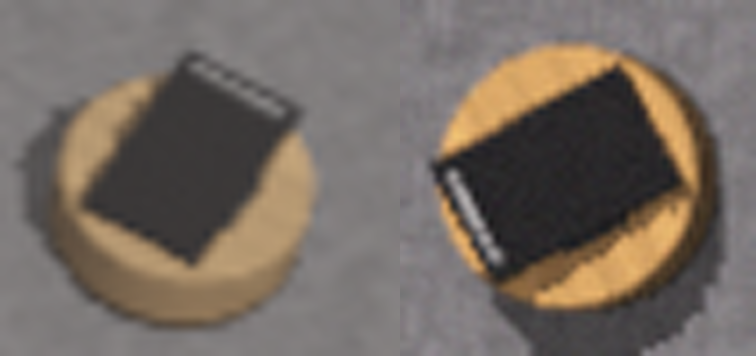

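The crop shows the steel inlay on the rocker's end towards −x,+y: upper right in the scene view, left in the top view. The push spot is about (0.508, 0.340). I'll shut the fingers and go above it, turning tool x along the rocker.

```bash
python3 -m jog '-3 -0.5 1 0 0 0.06 0; -6.5 -1 2.5 0 0 0.12 0; -10 -1.5 4 0 0 0.2 0; -14 -2 5.5 0 0 0.3 0; -18 -2.6 7 0 0 0.4 0; -22 -3.2 8.5 0 0 0.5 0; -26 -3.8 10 0 0 0.6 0; -29 -4.2 11.5 0 0 0.6 0; -30.5 -4.5 12.5 0 0 0.6 0; -30.5 -4.5 12.7 0 0 0.6 0'
cat > look.py <<'E'
from h import *
from plant import cams,get_state
import sys
s=get_state();r=R.from_quat(s["ee_rot"]);p=np.array(s["ee_pos"])
print(s["t"],p.round(4),"x",r.apply([1,0,0]).round(3),"y",r.apply([0,1,0]).round(3),"F",np.round(s["ft_force"],2),"w",s["gripper_width"])
if len(sys.argv)>4:
    g=np.array(list(map(float,sys.argv[2:5])));print("tool shift cm",(r.inv().apply(g-p)*100).round(2))
if len(sys.argv)>1 and sys.argv[1]!="-":
    o=[]
    for n in("scene","top"):
        c=cams.camera(n);K=c["intrinsics"]
        q=R.from_quat(c["rotation"]).inv().apply(p+r.apply([0,0,.017])-c["xyz"]);a=np.array([q[0],-q[1]])/-q[2];a=a*(1+c["k1"]*(a@a))
        u,v=(K[0][0]*a[0]+K[0][2],K[1][1]*a[1]+K[1][2]);print(n,"tip px",u,v)
        u,v=int(u),int(v);im=c["color"][max(0,v-35):v+35,max(0,u-35):u+35,::-1]
        o.append(cv2.resize(im,(390,390),interpolation=2))
    cv2.imwrite(f"pics/{sys.argv[1]}.png",np.hstack(o))
E
python3 look.py - .508 .340 .080
```

```text
t: 1.03
ee_pos: [0.5093, 0.3373, 0.1185]
ee_rot: [0.507, 0.862, -0.002, -0.001]
ft_force: [0.6, 0.0, -0.3]
gripper_width: -0.002
grip_force: 0.0
1.0333 [0.5093 0.3373 0.1185] x [-0.487  0.874 -0.001] y [ 0.874  0.487 -0.004] F [ 0.57  0.02 -0.31] w -0.001574637897630139
tool shift cm [0.3  0.04 3.85]
```

```bash
python3 -m jog '0 0 0.5 0 0 0 0; 0.1 0 1.2 0 0 0 0; 0.2 0 1.9 0 0 0 0; 0.2 0 2.5 0 0 0 0; 0.2 0 3 0 0 0 0; 0.2 0 3.4 0 0 0 0; 0.2 0 3.6 0 0 0 0; 0.2 0 3.7 0 0 0 0; 0.2 0 3.7 0 0 0 0; 0.2 0 3.7 0 0 0 0'
python3 look.py c2 .508 .340 .080
```

```text
t: 1.87
ee_pos: [0.5071, 0.3425, 0.0845]
ee_rot: [0.505, 0.863, 0.0, 0.0]
ft_force: [0.6, -0.7, 0.2]
gripper_width: -0.0
grip_force: 0.0
1.8667 [0.5071 0.3425 0.0845] x [-0.491  0.871  0.   ] y [0.871 0.491 0.   ] F [ 0.61 -0.71  0.22] w -0.00030705477221927894
tool shift cm [-0.26 -0.04  0.45]
scene tip px 426.41745609950055 158.56133315448034
top tip px 170.3727241605537 218.91592749130277
```

View pics/c2.png

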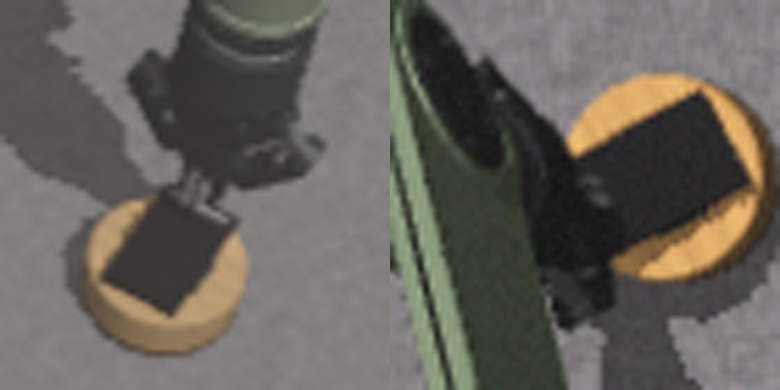

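The tip is over the inlay end, about 1.3 cm above the plate. Now I push gently.

```bash
python3 -m jog '-0.15 0 0.3 0 0 0 0; -0.2 0 0.7 0 0 0 0; -0.2 0 1.0 0 0 0 0; -0.2 0 1.2 0 0 0 0; -0.2 0 1.4 0 0 0 0; -0.2 0 1.6 0 0 0 0; -0.2 0 1.8 0 0 0 0; -0.2 0 2.0 0 0 0 0; -0.2 0 2.1 0 0 0 0; -0.2 0 2.1 0 0 0 0'
```

```text
t: 2.8
ee_pos: [0.5076, 0.3411, 0.0644]
ee_rot: [0.505, 0.863, 0.0, -0.0]
ft_force: [-4.4, 0.1, 7.9]
gripper_width: 0.002
grip_force: 4.3
```

```bash
python3 -m jog '0 0 0.05 0 0 0 0; 0 0 0.1 0 0 0 0; 0 0 0.15 0 0 0 0; 0 0 0.2 0 0 0 0; 0 0 0.2 0 0 0 0; 0 0 0.2 0 0 0 0; 0 0 0.2 0 0 0 0; 0 0 0.2 0 0 0 0; 0 0 0.2 0 0 0 0; 0 0 0.2 0 0 0 0'; python3 look.py c3
```

```text
t: 3.63
ee_pos: [0.5077, 0.3412, 0.0641]
ee_rot: [0.504, 0.863, 0.0, -0.0]
ft_force: [-7.6, -1.0, 16.9]
gripper_width: 0.0
grip_force: 8.5
3.6333 [0.5077 0.3412 0.0641] x [-0.491  0.871  0.001] y [ 0.871  0.491 -0.   ] F [-7.56 -1.03 16.86] w 0.0004343351821785768
scene tip px 425.16879490401317 162.24274409912022
top tip px 173.21603477940317 219.03279511997823
```

View pics/c3.png

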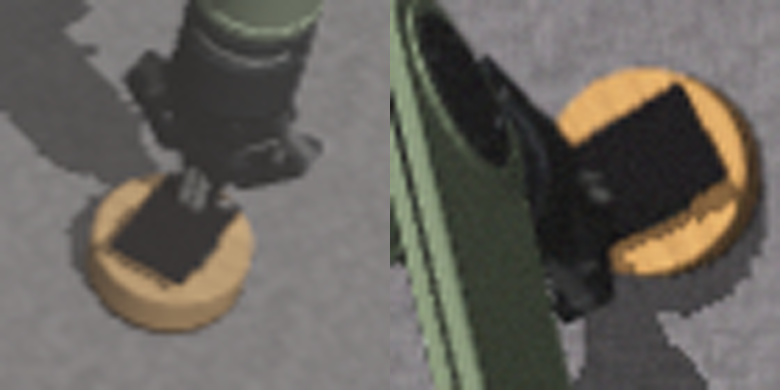

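The force doubled over 0.3 mm of travel, so the rocker is on its hard stop, and the picture shows the inlay end down. I'll lift straight up and cross to the round key.

```bash
python3 -m jog '0 0 -1.5 0 0 0 0; 0 0 -4 0 0 0 0; -2 -0.5 -5 0 0 0 0; -5 -1.4 -5 0 0 0 0; -9 -2.5 -5 0 0 0 0; -13 -3.5 -5 0 0 0 0; -17 -4.6 -5 0 0 0 0; -20.5 -5.6 -5 0 0 0 0; -23 -6.2 -4 0 0 0 0; -23.6 -6.4 -3 0 0 0 0'; python3 look.py c4 .568 .104 .067
python3 - <<'E'
from h import *
from plant import cams
for n,uv in(("scene",(421,168)),("top",(184,214))):
    c=cams.camera(n);ce,ar,ct=blob(c["color"],uv);w=np.array([onz(c,p,.047)[:2] for p in ct]);print(n,ar,cv2.minAreaRect((w*1000).astype(np.float32)))
E
```

```text
t: 4.57
ee_pos: [0.5703, 0.099, 0.0918]
ee_rot: [0.506, 0.862, 0.0, 0.002]
ft_force: [-0.2, 0.9, -0.2]
gripper_width: 0.0
grip_force: 0.0
4.5667 [0.5703 0.099  0.0918] x [-0.487  0.873 -0.004] y [0.873 0.487 0.003] F [-0.2   0.86 -0.19] w 0.0004801716693505567
tool shift cm [0.56 0.03 2.48]
scene tip px 372.6588627030016 196.67733261239687
top tip px 263.4219831522815 195.2487455244561
scene 212 ((522.1712646484375, 314.5592041015625), (49.925785064697266, 64.19447326660156), 29.40276527404785)
top 506 ((519.8114624023438, 317.4886474609375), (53.73515701293945, 74.18146514892578), 30.77535057067871)
```

View pics/c4.png

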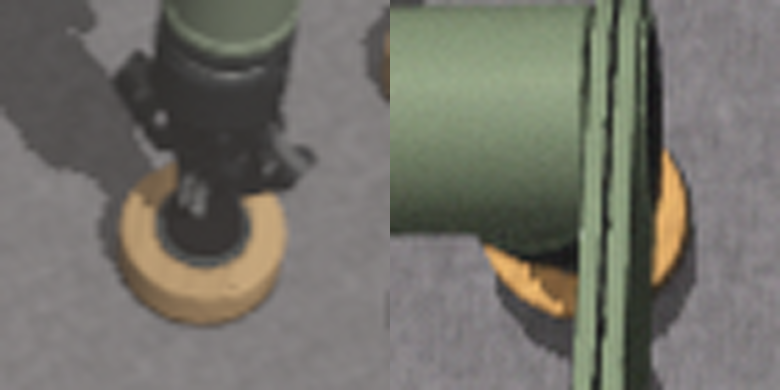

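The tipped rocker's centre is unchanged, so that pod stayed put. The tip hangs over the round key, and I push it next.

```bash
python3 -m jog '0.3 0 0.5 0 0 0 0; 0.4 0 1.1 0 0 0 0; 0.4 0 1.6 0 0 0 0; 0.4 0 2.0 0 0 0 0; 0.4 0 2.3 0 0 0 0; 0.4 0 2.5 0 0 0 0; 0.4 0 2.7 0 0 0 0; 0.4 0 2.9 0 0 0 0; 0.4 0 3 0 0 0 0; 0.4 0 3 0 0 0 0'
```

```text
t: 5.6
ee_pos: [0.5661, 0.107, 0.0612]
ee_rot: [0.505, 0.863, 0.0, 0.0]
ft_force: [0.0, -0.4, 0.2]
gripper_width: -0.004
grip_force: 0.0
```

```bash
python3 -m jog '0 0 0.1 0 0 0 0; 0 0 0.2 0 0 0 0; 0 0 0.25 0 0 0 0; 0 0 0.3 0 0 0 0; 0 0 0.35 0 0 0 0; 0 0 0.4 0 0 0 0; 0 0 0.4 0 0 0 0; 0 0 0.4 0 0 0 0; 0 0 0.4 0 0 0 0; 0 0 0.4 0 0 0 0'; python3 look.py c5
```

```text
t: 6.43
ee_pos: [0.5664, 0.107, 0.059]
ee_rot: [0.505, 0.863, 0.0, 0.0]
ft_force: [-4.4, 0.7, 11.1]
gripper_width: -0.001
grip_force: 5.6
6.4333 [0.5664 0.107  0.059 ] x [-0.491  0.871 -0.001] y [0.871 0.491 0.   ] F [-4.4   0.67 11.11] w -0.0008538024970150414
scene tip px 373.4110002822533 200.00995023171805
top tip px 261.7511690632233 197.8983142920844
```

View pics/c5.png

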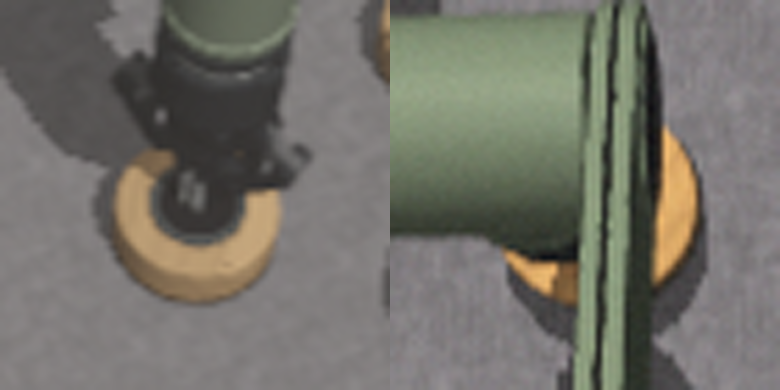

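The tip is at 42.0 mm with 11 N on it, so the key is fully in. I'll lift and carry high over to the start bar.

```bash
python3 -m jog '0 0 -1.5 0 0 0 0; 0 0 -4.5 0 0 0 0; -1 -0.8 -7 0 0 0 0; -3 -2.5 -8 0 0 0 0; -5.5 -4.6 -8 0 0 0 0; -8 -6.7 -8 0 0 0 0; -10.5 -8.8 -8 0 0 0 0; -13 -10.9 -8 0 0 0 0; -15.5 -13 -8 0 0 0 0; -18 -15 -8 0 0 0 0'; python3 look.py - .490 -.308 .10
```

```text
t: 7.37
ee_pos: [0.5231, -0.1252, 0.1371]
ee_rot: [0.505, 0.863, -0.0, 0.0]
ft_force: [1.5, 0.3, -0.1]
gripper_width: 0.002
grip_force: 0.0
7.3667 [ 0.5231 -0.1252  0.1371] x [-0.491  0.871 -0.001] y [0.871 0.491 0.   ] F [ 1.51  0.34 -0.14] w 0.002431676113541231
tool shift cm [-14.31 -11.85   3.72]
```

```bash
python3 -m jog '-2.5 -2.1 0 0 0 0 0; -5 -4.2 0 0 0 0 0; -7.5 -6.3 0 0 0 0 0; -10 -8.4 0.5 0 0 0 0; -12.5 -10.3 1.5 0 0 0 0; -13.7 -11.3 2.7 0 0 0 0; -14.3 -11.8 3.8 0 0 0 0; -14.3 -11.8 4.5 0 0 0 0; -14.3 -11.8 5 0 0 0 0; -14.3 -11.8 5 0 0 0 0'; python3 look.py c6 .490 -.308 .065
```

```text
t: 8.2
ee_pos: [0.4902, -0.3038, 0.0855]
ee_rot: [0.504, 0.864, 0.001, -0.002]
ft_force: [-0.4, -0.7, -0.0]
gripper_width: -0.003
grip_force: 0.0
8.2 [ 0.4902 -0.3038  0.0855] x [-0.492  0.871  0.004] y [ 0.871  0.492 -0.001] F [-0.38 -0.74 -0.04] w -0.002663762865582359
tool shift cm [-0.36 -0.22  2.04]
scene tip px 249.18720991787254 223.1964858359478
top tip px 418.9023889578268 227.82668231310586
```

View pics/c6.png

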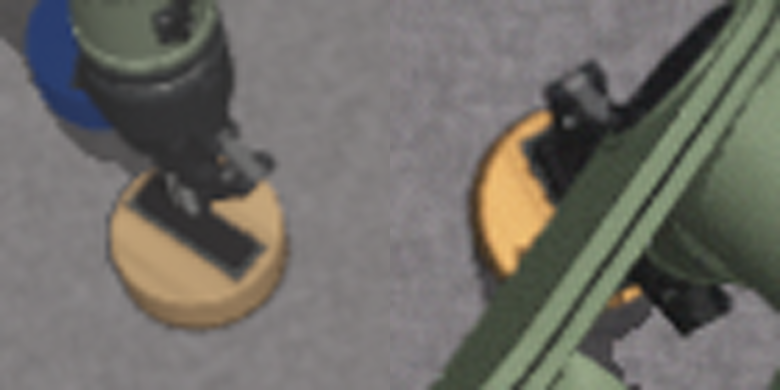

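The tip hangs over the pale pod's bar, with the finger line along it. I press down.

```bash
python3 -m jog '-0.2 -0.1 0.4 0 0 0 0; -0.2 -0.1 0.9 0 0 0 0; -0.2 -0.1 1.3 0 0 0 0; -0.2 -0.1 1.6 0 0 0 0; -0.2 -0.1 1.8 0 0 0 0; -0.2 -0.1 2 0 0 0 0; -0.2 -0.1 2.1 0 0 0 0; -0.2 -0.1 2.2 0 0 0 0; -0.2 -0.1 2.3 0 0 0 0; -0.2 -0.1 2.3 0 0 0 0'
```

```text
t: 9.13
ee_pos: [0.4911, -0.3082, 0.0644]
ee_rot: [0.505, 0.863, 0.0, -0.0]
ft_force: [-0.4, 0.8, 2.1]
gripper_width: 0.0
grip_force: 0.9
```

```bash
python3 -m jog '0 0 0.15 0 0 0 0; 0 0 0.3 0 0 0 0; 0 0 0.4 0 0 0 0; 0 0 0.5 0 0 0 0; 0 0 0.6 0 0 0 0; 0 0 0.7 0 0 0 0; 0 0 0.75 0 0 0 0; 0 0 0.75 0 0 0 0; 0 0 0.75 0 0 0 0; 0 0 0.75 0 0 0 0'
```

```text
t: 9.97
ee_pos: [0.4913, -0.3083, 0.0589]
ee_rot: [0.504, 0.863, -0.0, 0.0]
ft_force: [-5.6, 3.2, 15.2]
gripper_width: -0.001
grip_force: 7.3
```

The tip is at 41.9 mm with 15 N on it, so the bar is fully down. I release it, rise clear and swing aside for a check.

```bash
python3 -m jog '0 0 -1 0 0 0 0; 0 0 -3 0 0 0 0; 0 0 -6 0 0 0 0; 0 0 -9 0 0 0 0; 0 0 -12 0 0 0 0; 2 -2 -14 0 0 0 0; 4 -4.5 -15 0 0 0 0; 6 -7 -15 0 0 0 0; 8 -9 -15 0 0 0 0; 8 -9 -15 0 0 0 0'; python3 - <<'E'
from plant import cams
import cv2,numpy as np
a=cams.camera("scene")["color"][130:270,210:470,::-1];b=cams.camera("top")["color"][120:300,140:460,::-1]
cv2.imwrite("pics/end.png",np.vstack([cv2.resize(a,(520,280),interpolation=2),cv2.resize(b,(520,292),interpolation=2)]))
E
```

```text
t: 10.8
ee_pos: [0.3691, -0.2802, 0.2054]
ee_rot: [0.505, 0.863, 0.0, -0.002]
ft_force: [1.2, -0.8, -1.2]
gripper_width: -0.0
grip_force: 0.0
```

View pics/end.png

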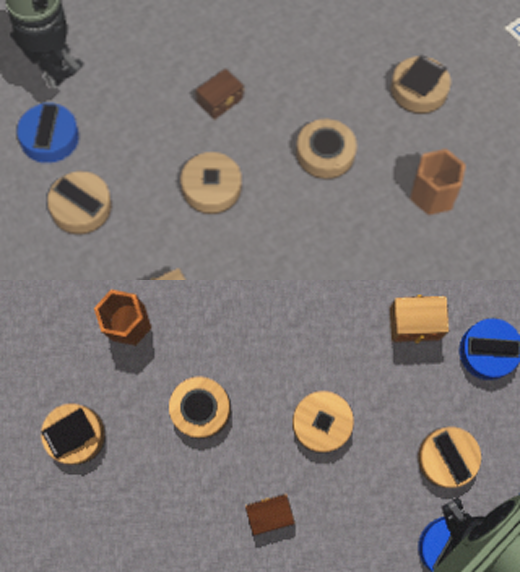

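The picture shows the rocker tipped towards its inlay end (420,80 in the scene half), the round key in (327,142) and the bar back up (78,197). The pods and wares are where they were, and the arm is clear of everything.

```bash
python3 -c "
from plant import order
print(order.close_job())"
```

```text
the job is handed in; nothing more can be done
None
```

The job is handed in: the rocker was tipped fully over, the round key pushed fully in, and the bar pressed fully down and released, in that order, with the square key, pods and wooden wares left alone.

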